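Pack the fitted gift boxes into their set tray

ROBOT

A 7-joint arm with a two-finger parallel gripper is mounted at the origin on the work surface. World frame = base frame: x ahead of the robot, y to its left, z up, the work surface at z = 0. Lengths are in mm, angles in rad, forces in N, time in s.
With the tool pointing down it reaches from about 400 to 850 mm from the base axis. Payload 4.5 kg.
Tool frame: the origin (TCP) lies midway between the tips of the shut fingers; the grasp point (between the pads) lies 19 mm behind it; x points along the fingers, y is the direction in which the jaws open and shut, and the axes are right-handed (so a half turn about x gives the same grasp; the last joint's range is limited). The gripper opens to 88 mm and grips with 3 to 60 N. Pads are 18 mm wide; open, the fingers measure 123 mm over their backs; the gripper's body (75 mm by 187 mm) begins 45 mm behind the grasp point.
Start: joints at [1.336, 0.689, -0.195, 1.565, 0.157, 0.902, -0.215], TCP at [166.013, -602.572, 238.743] pointing down, gripper open.
Joint ranges: [-3.01, 3.01], [-0.46, 2.08], [-1.47, 1.51], [0.13, 2.56], [-1, 4.14], [0.04, 2.09], [-2.66, 2.66]. Speed limits (rad/s): [2.57, 2.57, 3.14, 3.14, 3.14, 3.14, 3.14].

INTERFACE

Orientations are given as a unit quaternion [w, x, y, z].
In Python, from workcell import r gives the robot as it stands.
- The arm moves only by the tool step_arm, never from a script. Its argument "plan" is a list of rows, each an object with "xyz": the shift along the tool's x, y, z scaled (see below), a list of three; "roll": the turn about the tool's x scaled (see below). A call has 1 to 10 rows; each row shifts and turns the commanded pose from where the row before left it, along the tool's axes as they then stand; what a row does not reach is not made up. The controller multiplies each number of a shift by 0.5 m and each number of a turn by pi rad. A row lasts 1/10 s, in which the tool goes at most 50 mm and 8.59 degrees, less where a joint would pass 70% of its speed; a pose out of reach is approached as far as the arm can. A call with a number of a shift or a turn outside -1 to 1 is refused whole. A call with a gripper value outside its range is refused whole. "jaw" is the closure, from 0 (fully open) to 1 (shut), set as the call begins (left out, the last holds). The fingers move at their own pace and stop on an object; the grip force is fixed at half the most. Time passes only in rows, so rows that do not move let the fingers close. It gives the time, the measured TCP pose, the force and the opening at its end, in the units of the state.
- r.state(): the state, without advancing time (a new reading comes with each control period).
- r.grab_frame(name): name is "side" or "top" or "wrist"; returns a dict with "img" (480x640x3 uint8, red, green, blue), "fx", "fy", "cx", "cy" (pixels), "world_from_camera" (4x4, takes a point from camera to world coordinates); the wrist camera has in their place "T_tool_cam" (4x4, takes a point from camera to tool coordinates, whose origin is the TCP and whose axes are the tool frame's). Camera axes: x right, y down, z forward; pixel columns grow to the right and rows downward; lengths in mm; the calibration is good to about 2 mm. A picture is of the moment at which its call begins: read the wrist's pose just before it. There is no depth.
- r.hand_in(): hands the job in, once; it reports no verdict.
The state is a dict: "clock": time; "joint_positions": joint angles; "joint_velocities": joint speeds; "joint_efforts": joint torques, N m; "tool_pos": TCP position; "eef_rot": TCP orientation; "force": force on the tool from outside, world axes, zero at the start; "ft_torque": the same for the moment, N m; "width": finger opening in mm.
Only numpy, scipy, OpenCV 4.12 (cv2) and the standard library are available. Lean on these libraries where they do the work, as an engineer would, in place of code of your own. Each camera call takes 0.05 s, during which the arm holds its last target.

TASK

Finish packing the gift set: one orange L-shaped box is already in the shallow black-rimmed tray. Tip the green oblong box over from its end so that its white lid is up, and pack it and the blue L-shaped box into the tray beside the orange one, so that all three lie flat on the tray's floor, lids up, inside its rim. Let go of them, and leave the other things on the table where they are.

Things in the scene. Friction and masses are not known exactly. Their poses are not given: they have to be found in the camera images.
- tray: Fixed shallow tray, brown floor, black rim, at any yaw. Inside 210 (x) by 108 mm (y), walls 5 mm. Origin: centre of its underside, z up; floor at 4 mm, rim top at 20 mm. The boxes fill it with 3 to 4 mm per gap: orange at the -x end, blue a half turn from it with its origin near x 14, y 15 mm, interlocked, and the oblong crosswise at the +x end, centre near x 77 mm (one way that fits).
- packed_box: Orange box, in the tray, axes as the tray's. L-shaped, two arms 46 mm wide, each 100 mm long from the outer corner, lid at 32 mm. On the lid a wooden grip bar 40 x 12 mm, top at 58 mm, across the bend (along x = -y; pinch it along x = y). 180 g. Origin: underside, below the bar's middle. x and y run along the arms away from the corner, spanning -35 to 65 mm each; z up.
- loose_box: Blue box, lid up on the table, any yaw. L-shaped, two arms 46 mm wide, each 100 mm long from the outer corner, lid at 32 mm. On the lid a wooden grip bar 40 x 12 mm, top at 58 mm, across the bend (along x = -y; pinch it along x = y). 180 g. Origin: underside, below the bar's middle. x and y run along the arms away from the corner, spanning -35 to 65 mm each; z up.
- oblong_box: Green box, white lid, 100 (x) x 48 mm (y), lid at z 32 mm, 160 g. Wooden grip bar 40 x 12 mm along y on the lid's middle, top at z 58 mm. Origin: centre of its base, z out through the lid. It starts standing on an end, 100 mm tall, 32 mm deep, origin 50 mm up, lid and bar facing roughly the robot. Pushed on the lid near its top edge, above the bar, it topples on to its base.
- tape_roll: Bystander: clear tape roll lying flat, 96 mm across, 48 mm high; origin under its centre.
- tin: Bystander: round flat metal tin, 72 mm across, 30 mm high; origin under its centre.
- jar: Bystander: jar with a black cap, 60 mm across, 75 mm high; origin under its centre.
- brush: Bystander: brush lying flat, 190 mm long along its own x.
- gift_box: Bystander: square orange gift box, 94 x 94 mm, 53 mm high; origin under its centre.
- carton: Bystander: small brown carton 120 x 90 mm, 70 mm high; origin under its centre.
Things that resemble listed ones, but are neither listed nor needed, are in the scene too. What is shaped like the oblong_box but yellow is not meant. Of the things that look like the loose_box, take the one that is nearest to the robot's base at the start.

How it is judged (in metres and radians):
At the end, for the whole second after the job is handed in: The orange, blue and green boxes all lie inside the tray's rim, flat on its floor (origin less than 8 mm above the tray's underside, i.e. within 4 mm of the floor), lids up and level within 0.06 rad, and at rest (under 20 mm/s) (x of packed_box in the frame of tray between -0.105 and 0.105 m and y of packed_box in the frame of tray between -0.054 and 0.054 m and z of each of packed_box, loose_box, oblong_box in the frame of tray below 0.008 m and angle between each of packed_box, loose_box, oblong_box's own z axis and vertical below 0.06 rad and linear speed of each of packed_box, loose_box, oblong_box below 0.02 m/s and x of loose_box in the frame of tray between -0.105 and 0.105 m and y of loose_box in the frame of tray between -0.054 and 0.054 m and x of oblong_box in the frame of tray between -0.105 and 0.105 m and y of oblong_box in the frame of tray between -0.054 and 0.054 m); the robot touches nothing.
It fails at once if a bystander on the table is moved more than 30 mm (distance of any of tape_roll, tin, jar, brush, gift_box, carton from where it was at the start of the episode above 0.03 m).
It also fails if it takes over 67 s, if anything falls off the work surface, if the arm or the gripper's body presses on something with over 40 N, if the wrist force passes 120 N, or if a joint passes its speed limit or range.

## Working session

There is one attempt and no reset: what is moved stays moved. The work goes in short steps, Python scripts to look and compute and a tool call to move; the robot and the scene stay as the last step left them, time stands still between calls to the robot, and variables do not carry over. Pictures are saved under pics/ and viewed, and the job is handed in when it is done.

Besides the shell and the picture viewer there is one more tool, called by a JSON object that holds its "op" and its "data", one argument or row to a line. step_arm: Moves the arm, as the interface text tells. Shifts and turns lie within -1 to 1; 1 stands for 0.5 m of shift or pi rad of turn. Its arguments: {"type":"object","properties":{"plan":{"type":"array"},"jaw":{"type":"number"}},"required":["plan"]}

```bash
ls; mkdir -p pics; python3 - <<'E'
from workcell import r
import cv2,pickle
print(r.state())
for n in ("top","side","wrist"):
    f=r.grab_frame(n); cv2.imwrite(f"pics/{n}0.png",f["img"][:,:,::-1]); pickle.dump(f,open(f"{n}0.pkl","wb"))
    print(n,{k:v for k,v in f.items() if k!="img"})
E
```

```text
pics
{'clock': 0.0, 'joint_positions': array([ 1.33583152,  0.68998491, -0.1945393 ,  1.5663457 ,  0.15728397,
        0.90250063, -0.21509203]), 'joint_velocities': array([ 0.00014917,  0.00097581, -0.00107402, -0.00188597,  0.00036051,
        0.00225071, -0.00067113]), 'joint_efforts': array([-1.25568549e-04, -5.27565408e+01, -1.26694411e+00, -1.53429991e+01,
       -5.26383449e-02,  6.50423506e-03,  1.51692475e-04]), 'tool_pos': array([ 165.76265089, -601.95624328,  237.90965514]), 'eef_rot': array([-0.09413167, -0.70060202, -0.09541378,  0.70085109]), 'force': array([-0.37296411, -0.87018045, -0.22986148]), 'ft_torque': array([-0.01217935,  0.054689  , -0.0437424 ]), 'width': 88.0998120478009}
top {'fx': 538.5121025996073, 'fy': 538.5121025996073, 'cx': 318.9102118331723, 'cy': 241.61803825254506, 'world_from_camera': array([[ 2.26821621e-02, -9.96800231e-01,  7.66473643e-02,
         4.74635196e+02],
       [-9.99608745e-01, -2.38674984e-02, -1.45841978e-02,
         1.12174750e+02],
       [ 1.63669126e-02, -7.62865745e-02, -9.96951595e-01,
         1.36679007e+03],
       [ 0
[... 312 characters left out ...]
01,  5.83684476e-01, -6.85454906e-01,
         1.05245975e+03],
       [-2.23464116e-02, -7.68134625e-01, -6.39898302e-01,
         9.27781311e+02],
       [ 0.00000000e+00,  0.00000000e+00,  0.00000000e+00,
         1.00000000e+00]])}
wrist {'fx': 362.7539116419187, 'fy': 362.7539116419187, 'cx': 326.16336222477355, 'cy': 238.10930352684096, 'T_tool_cam': array([[-9.53706092e-04, -2.62075669e-01,  9.65046856e-01,
        -1.46191775e+02],
       [ 9.99999289e-01, -9.40384420e-04,  7.32869636e-04,
         7.63695339e-01],
       [ 7.15447728e-04,  9.65046869e-01,  2.62076379e-01,
        -6.65857442e+01],
       [ 0.00000000e+00,  0.00000000e+00,  0.00000000e+00,
         1.00000000e+00]])}
```

View pics/top0.png

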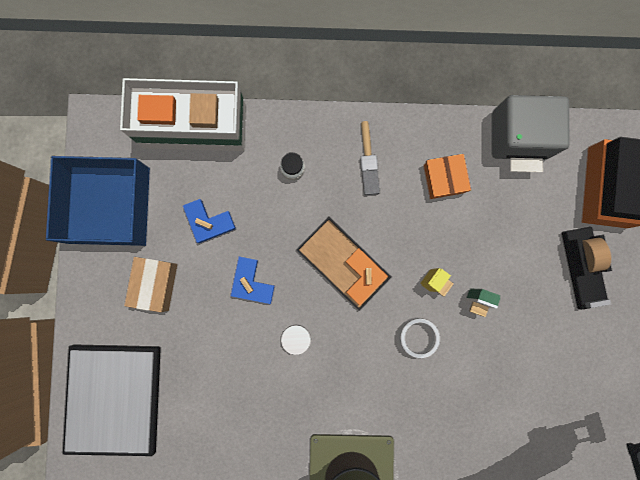

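View pics/side0.png

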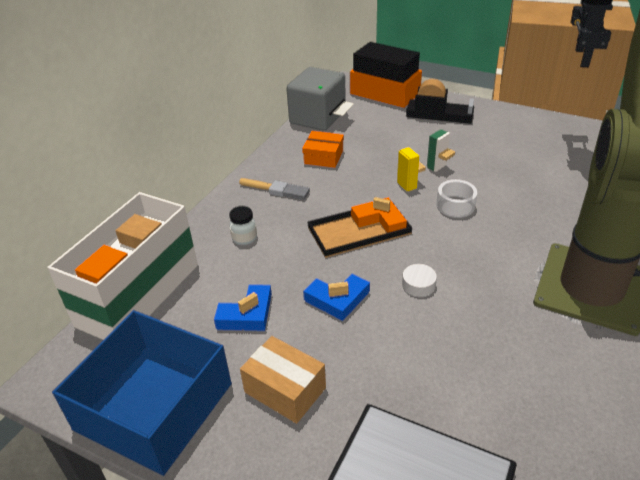

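Blue L candidates are at top-view (252,282) and (208,222). The first is nearer the base at about (350,475). The green box stands at (484,300), and the yellow one at (438,280) is a decoy. I'll enlarge these to confirm.

```bash
cat > h.py <<'E'
import numpy as np,cv2,pickle
from scipy.spatial.transform import Rotation as R
def load(n): return pickle.load(open(n+".pkl","rb"))
def W(f): return f["world_from_camera"]
def back(f,px,z):
    px=np.atleast_2d(px).astype(float); T=W(f); z=np.broadcast_to(z,len(px))
    d=np.c_[(px[:,0]-f["cx"])/f["fx"],(px[:,1]-f["cy"])/f["fy"],np.ones(len(px))]@T[:3,:3].T
    o=T[:3,3]; return o+d*((z-o[2])/d[:,2])[:,None]
def proj(f,P):
    P=np.atleast_2d(P).astype(float);T=W(f); c=(P-T[:3,3])@T[:3,:3]
    return np.c_[f["fx"]*c[:,0]/c[:,2]+f["cx"],f["fy"]*c[:,1]/c[:,2]+f["cy"]]
def crop(f,x0,y0,w,h,s,name):
    im=f["img"][y0:y0+h,x0:x0+w,::-1]; im=cv2.resize(im,None,fx=s,fy=s,interpolation=cv2.INTER_CUBIC); cv2.imwrite("pics/"+name,im)
E
python3 - <<'E'
from h import *
t=load("top0"); s=load("side0")
crop(t,220,240,80,80,7,"c_blue.png"); crop(t,290,210,110,105,5.5,"c_tray.png"); crop(t,415,255,100,75,7,"c_green.png"); crop(s,380,120,110,90,6,"c_gs.png")
E
```

```text
(no output)
```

View pics/c_blue.png

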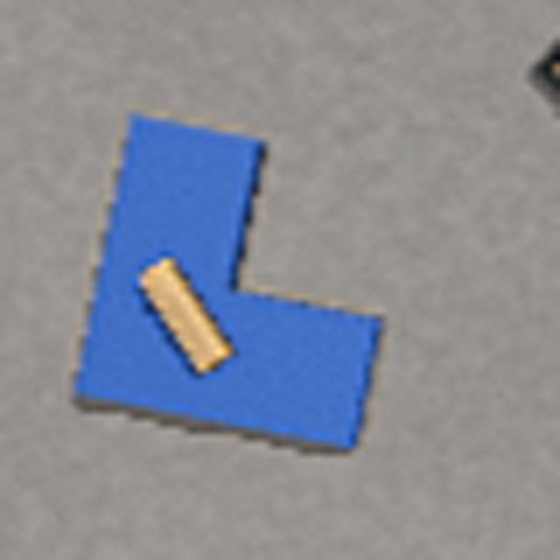

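View pics/c_tray.png

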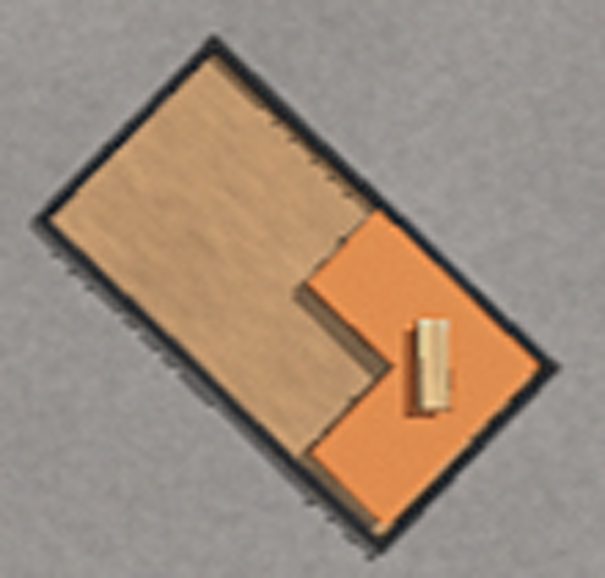

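View pics/c_green.png

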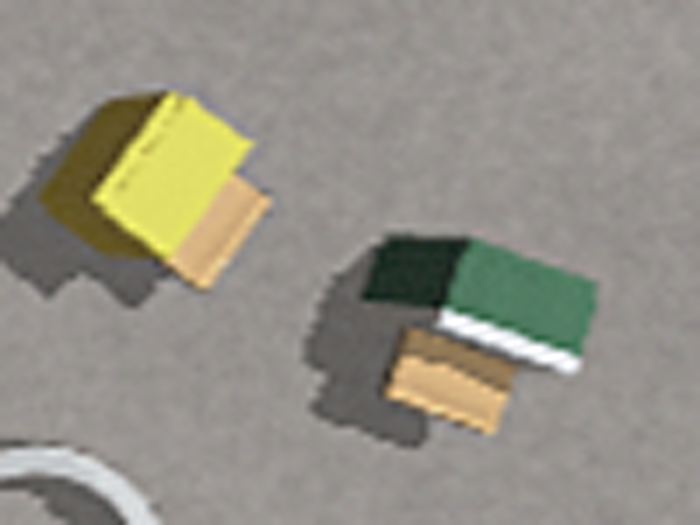

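View pics/c_gs.png

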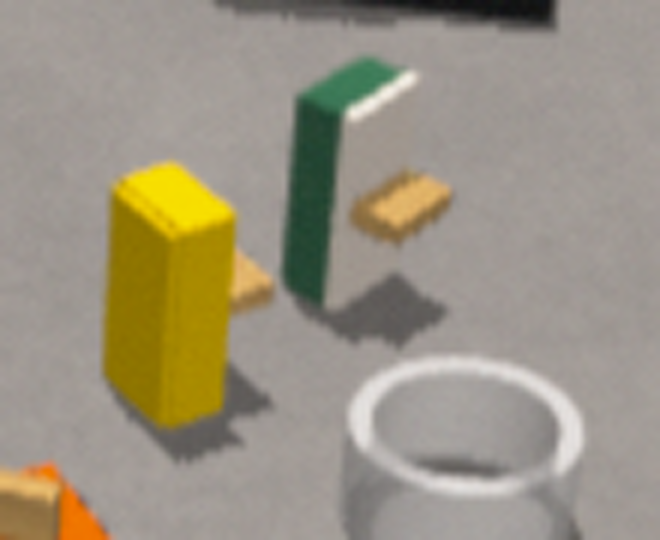

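```bash
cat >> h.py <<'E'
from scipy.optimize import least_squares
def uncrop(uv,x0,y0,s): return (np.atleast_2d(uv)+.5)/s-.5+[x0,y0]
def fit2d(M,Wd):
    # rigid fit model (n,2)->world
    M=np.asarray(M,float);Wd=np.asarray(Wd)[:,:2]; mc,wc=M.mean(0),Wd.mean(0); A=M-mc;B=Wd-wc
    a=np.arctan2((A[:,0]*B[:,1]-A[:,1]*B[:,0]).sum(),(A*B).sum()); c,s=np.cos(a),np.sin(a)
    t=wc-np.array([[c,-s],[s,c]])@mc; res=B-A@np.array([[c,s],[-s,c]])
    return t,a,res
E
python3 - <<'E'
from h import *
t=load("top0"); np.set_printoptions(precision=1,suppress=True)
pb=uncrop([(78,398),(133,115),(264,142),(234,290),(382,317),(355,440)],220,240,7)
print("blue",fit2d([(-35,-35),(-35,65),(11,65),(11,11),(65,11),(65,-35)],back(t,pb,32)))
pt=uncrop([(214,38),(38,218),(376,546),(556,368)],290,210,5.5)
print("tray",fit2d([(110,-59),(110,59),(-110,59),(-110,-59)],back(t,pt,20)))
po=uncrop([(548,368),(376,210),(306,285),(391,368),(310,454),(380,528)],290,210,5.5)
print("orange",fit2d([(-35,-35),(65,-35),(65,11),(11,11),(11,65),(-35,65)],back(t,po,36)))
pg=uncrop([(472,240),(598,285),(580,372),(440,318)],415,255,7)
g=back(t,pg,100);print("green top corners",g)
print("green",fit2d([(0,-24),(0,24),(32,24),(32,-24)],g))
for n,p,z in(("tin",(295,340),30),("tape",(420,338),48),("jar",(291,163),75),("brush",(369,165),20),("gift",(447,177),53),("carton",(150,285),70),("yellow",(437,279),100)): print(n,back(t,p,z))
E
```

```text
blue (array([467. , 266.3]), np.float64(-1.7284702810927874), array([[-1. ,  0.2],
       [ 0.2, -0. ],
       [-1.1, -1.1],
       [-0.2, -0.7],
       [ 0. ,  0.3],
       [ 2.1,  1.3]]))
tray (array([526.9,  30.1]), np.float64(0.8203731834035348), array([[-2.9, -0.6],
       [-1. , -2.6],
       [ 4. ,  1.7],
       [-0.1,  1.5]]))
orange (array([493.3, -29.1]), np.float64(0.8164666011654269), array([[-0.2, -4.5],
       [ 0.6,  1.3],
       [-0.4,  0.7],
       [ 0.2,  1.2],
       [ 0.3, -0.1],
       [-0.5,  1.4]]))
green top corners [[ 469.7 -293.   100. ]
 [ 455.5 -335.6  100. ]
 [ 426.3 -329.4  100. ]
 [ 443.3 -282.2  100. ]]
green (array([ 463.9, -315.1]), np.float64(2.8187633244771706), array([[-1.8, -0.6],
       [-0.7,  2.3],
       [ 0.4, -1.7],
       [ 2.2,  0. ]]))
tin [[333.9 145.8  30. ]]
tape [[ 347.  -158.1   48. ]]
jar [[764.  165.5  75. ]]
brush [[776.4 -30.3  20. ]]
gift [[ 743.9 -221.    53. ]]
carton [[460.8 494.2  70. ]]
yellow [[ 490.4 -186.5  100. ]]
```

Both crops confirm the choice: a blue lid with a bar at (252,282), nearer the base than (208,222), and the green box with its white lid facing the robot at (488,297). Next I'll work out the push approach.

```bash
cat >> h.py <<'E'
def plan(pos,yaw=None,q=None,p=None):
    """pos: world target TCP; yaw: target yaw of tool y (mod pi picks nearest)"""
    from workcell import r
    s=r.state(); Rt=R.from_quat(np.roll(s["eef_rot"],-1)).as_matrix(); p0=s["tool_pos"]
    y=np.arctan2(Rt[1,1],Rt[0,1]); print("TCP",p0.round(1),"yaw_y %.4f"%y,"xaxis",Rt[:,0].round(4),"q7 %.2f"%s["joint_positions"][6],"w %.1f"%s["width"],"F",s["force"].round(1),"t %.2f"%s["clock"])
    d=Rt.T@(np.asarray(pos)-p0)/500; print("shift tool total (scaled)",d.round(4))
    if yaw is not None:
        dy=(yaw-y+np.pi/2)%np.pi-np.pi/2
        print("yaw change %.4f -> roll total (tool x down => -) %.4f, rows>=%.1f"%(dy,-dy/np.pi,abs(dy)/np.radians(8.59)))
E
python3 - <<'E'
from h import *
d=np.array([.949,-.317]); b=np.array([464,-315]); 
plan([*(b-75*d),238],1.249)
E
```

```text
TCP [ 165.8 -602.1  238.1] yaw_y -1.3019 xaxis [-5.0e-04  1.4e-03 -1.0e+00] q7 -0.22 w 88.2 F [ 0.6 -0.7  0.3] t 0.15
shift tool total (scaled) [ 0.0008 -0.4788 -0.6029]
yaw change -0.5907 -> roll total (tool x down => -) 0.1880, rows>=3.9
```

{"op": "step_arm", "data": {
  "plan": [
    {"xyz": [0,-0.048,-0.06],"roll": 0},
    {"xyz": [0,-0.048,-0.06],"roll": 0},
    {"xyz": [0,-0.048,-0.06],"roll": 0},
    {"xyz": [0,-0.048,-0.06],"roll": 0},
    {"xyz": [0,-0.048,-0.06],"roll": 0},
    {"xyz": [0,-0.048,-0.06],"roll": 0},
    {"xyz": [0,-0.048,-0.06],"roll": 0},
    {"xyz": [0,-0.048,-0.06],"roll": 0},
    {"xyz": [0,-0.048,-0.06],"roll": 0},
    {"xyz": [0,-0.048,-0.06],"roll": 0}
  ],
  "jaw": 1
}}

```text
clock: 1.15
tool_pos: [392.1, -290.1, 238.7]
eef_rot: [-0.095, -0.701, -0.095, 0.701]
force: [0.3, -0.3, -0.1]
width: 10.0
```

{"op": "step_arm", "data": {
  "plan": [
    {"xyz": [0.06,0,0],"roll": 0.047},
    {"xyz": [0.06,0,0],"roll": 0.047},
    {"xyz": [0.06,0,0],"roll": 0.047},
    {"xyz": [0.06,0,0],"roll": 0.047},
    {"xyz": [0.05,0,0],"roll": 0},
    {"xyz": [0,0,0],"roll": 0},
    {"xyz": [0,0,0],"roll": 0}
  ]
}}

```text
clock: 1.85
tool_pos: [391.5, -291.5, 93.9]
eef_rot: [0.113, -0.698, 0.113, 0.698]
force: [0.8, -0.0, -0.1]
width: 0.3
```

```bash
python3 - <<'E'
from h import *
from workcell import r
d=np.array([.949,-.317]); b=np.array([464,-315]); 
plan([*(b-75*d),89],1.249)
plan([*(b+8*d),89],1.249)
f=r.grab_frame("top"); crop(f,400,240,140,110,5.5,"t1.png")
E
```

```text
TCP [ 391.5 -291.5   93.9] yaw_y -1.8922 xaxis [-5.e-04  4.e-04 -1.e+00] q7 -1.32 w 0.3 F [ 0.8 -0.  -0.1] t 1.85
shift tool total (scaled) [ 0.0097 -0.0013 -0.0025]
yaw change -0.0004 -> roll total (tool x down => -) 0.0001, rows>=0.0
TCP [ 391.5 -291.5   93.9] yaw_y -1.8922 xaxis [-5.e-04  4.e-04 -1.e+00] q7 -1.32 w 0.3 F [ 0.8 -0.  -0.1] t 1.85
shift tool total (scaled) [ 0.0096 -0.0011 -0.1686]
yaw change -0.0004 -> roll total (tool x down => -) 0.0001, rows>=0.0
```

View pics/t1.png

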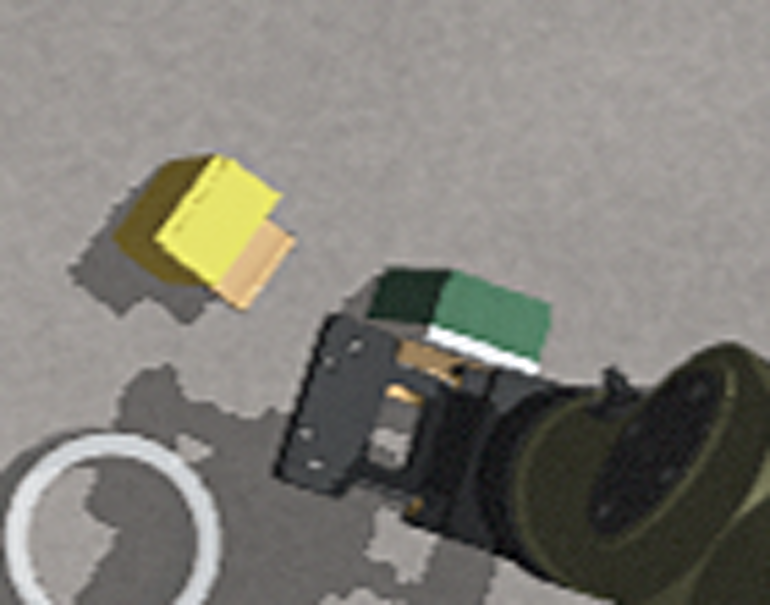

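{"op": "step_arm", "data": {
  "plan": [
    {"xyz": [0.009,0,-0.03],"roll": 0},
    {"xyz": [0,0,-0.03],"roll": 0},
    {"xyz": [0,0,-0.03],"roll": 0},
    {"xyz": [0,0,-0.03],"roll": 0},
    {"xyz": [0,0,-0.03],"roll": 0},
    {"xyz": [-0.05,0,0],"roll": 0},
    {"xyz": [-0.08,0,0],"roll": 0},
    {"xyz": [-0.08,0,0.05],"roll": 0},
    {"xyz": [-0.08,0,0.08],"roll": 0}
  ],
  "jaw": 1
}}

```text
clock: 2.8
tool_pos: [406.9, -296.8, 233.1]
eef_rot: [-0.112, 0.7, -0.114, -0.696]
force: [-0.3, -0.4, 0.9]
width: 0.9
```

```bash
python3 - <<'E'
from h import *
from workcell import r
plan([511,-331,225])
f=r.grab_frame("top"); pickle.dump(f,open("top2.pkl","wb"));crop(f,400,240,140,110,5.5,"t2.png")
f=r.grab_frame("side"); pickle.dump(f,open("side2.pkl","wb"));crop(f,380,100,110,90,6,"s2.png")
E
```

```text
TCP [ 406.9 -296.8  233.1] yaw_y -1.8914 xaxis [ 0.0056 -0.003  -1.    ] q7 -1.32 w 0.9 F [-0.3 -0.4  0.9] t 2.80
shift tool total (scaled) [ 0.0175 -0.0007 -0.219 ]
```

View pics/t2.png

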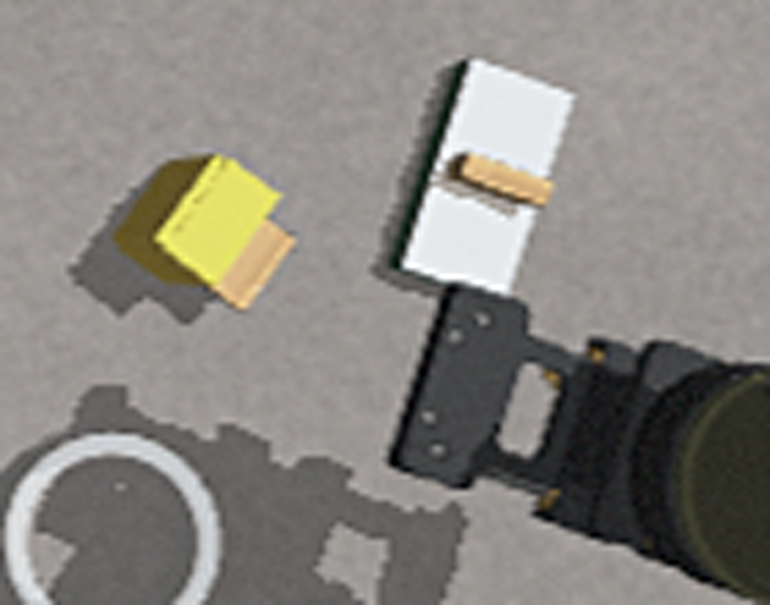

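View pics/s2.png

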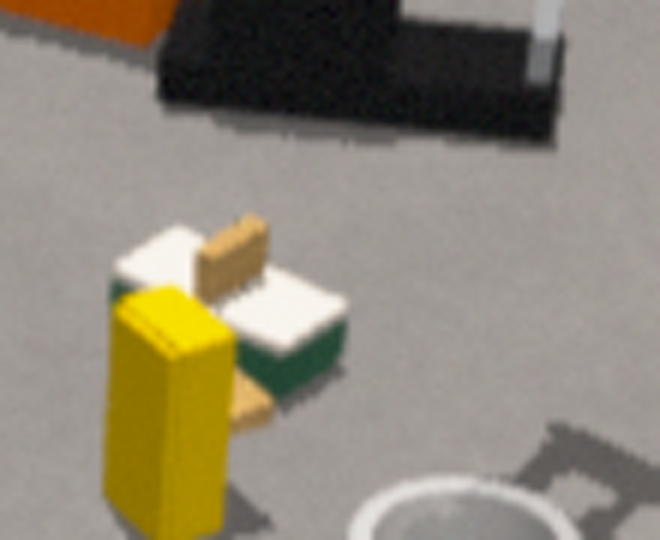

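The green box toppled onto its base, lid up, at crop (490,180). Next I'll look at the tray with the wrist camera.

```bash
python3 - <<'E'
from h import *
plan([527,30,215],-1.537)
E
```

```text
TCP [ 402.9 -296.9  235.1] yaw_y -1.8955 xaxis [ 0.0046 -0.0041 -1.    ] q7 -1.32 w 0.7 F [-0.5 -1.  -0. ] t 2.90
shift tool total (scaled) [ 0.0387 -0.699  -0.0264]
yaw change 0.3585 -> roll total (tool x down => -) -0.1141, rows>=2.4
```

{"op": "step_arm", "data": {
  "plan": [
    {"xyz": [0.004,-0.08,-0.003],"roll": 0},
    {"xyz": [0.004,-0.088,-0.003],"roll": 0},
    {"xyz": [0.004,-0.088,-0.003],"roll": 0},
    {"xyz": [0.004,-0.088,-0.003],"roll": 0},
    {"xyz": [0.004,-0.088,-0.003],"roll": 0},
    {"xyz": [0.004,-0.088,-0.003],"roll": 0},
    {"xyz": [0.004,-0.088,-0.003],"roll": 0},
    {"xyz": [0.004,-0.088,-0.003],"roll": 0}
  ],
  "jaw": 0
}}

```text
clock: 3.7
tool_pos: [528.0, 32.2, 214.2]
eef_rot: [-0.113, 0.699, -0.113, -0.697]
force: [0.1, -0.5, 0.3]
width: 62.3
```

{"op": "step_arm", "data": {
  "plan": [
    {"xyz": [0,0,0],"roll": -0.04},
    {"xyz": [0,0,0],"roll": -0.04},
    {"xyz": [0,0,0],"roll": -0.034},
    {"xyz": [0,0,0],"roll": 0},
    {"xyz": [0,0,0],"roll": 0},
    {"xyz": [0,0,0],"roll": 0}
  ]
}}

```text
clock: 4.3
tool_pos: [527.1, 30.1, 213.8]
eef_rot: [0.012, 0.707, 0.012, -0.707]
force: [0.2, 0.2, -1.2]
width: 88.5
```

```bash
cat >> h.py <<'E'
def wgrab(name):
    from workcell import r
    s=r.state(); f=r.grab_frame("wrist"); T=np.eye(4);T[:3,:3]=R.from_quat(np.roll(s["eef_rot"],-1)).as_matrix();T[:3,3]=s["tool_pos"]
    f["world_from_camera"]=T@f["T_tool_cam"]; f["state"]=s; pickle.dump(f,open(name+".pkl","wb")); cv2.imwrite(f"pics/{name}.png",f["img"][:,:,::-1]); return f
E
python3 - <<'E'
from h import *
plan([527,30,215],-1.537)
wgrab("w3")
E
```

```text
TCP [527.1  30.1 213.8] yaw_y -1.5365 xaxis [ 7.e-04  0.e+00 -1.e+00] q7 -1.69 w 88.5 F [ 0.2  0.2 -1.2] t 4.30
shift tool total (scaled) [-0.0023  0.0003  0.0001]
yaw change -0.0005 -> roll total (tool x down => -) 0.0002, rows>=0.0
```

View pics/w3.png

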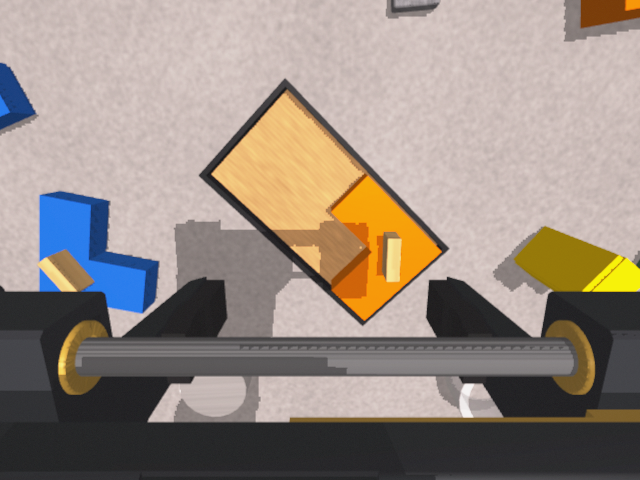

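```bash
python3 - <<'E'
from h import *
f=load("w3")
crop(f,195,70,195,145,4,"w3a.png"); crop(f,295,160,165,170,3.5,"w3b.png")
E
```

```text
(no output)
```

View pics/w3a.png

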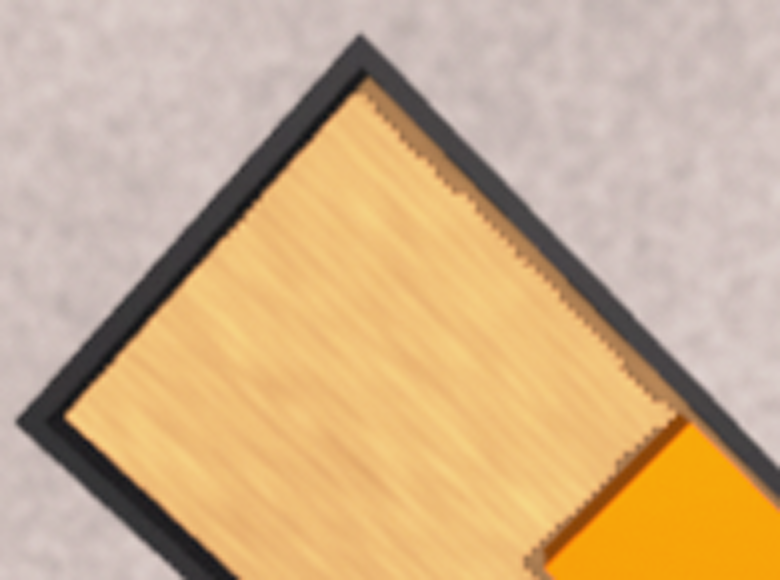

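View pics/w3b.png

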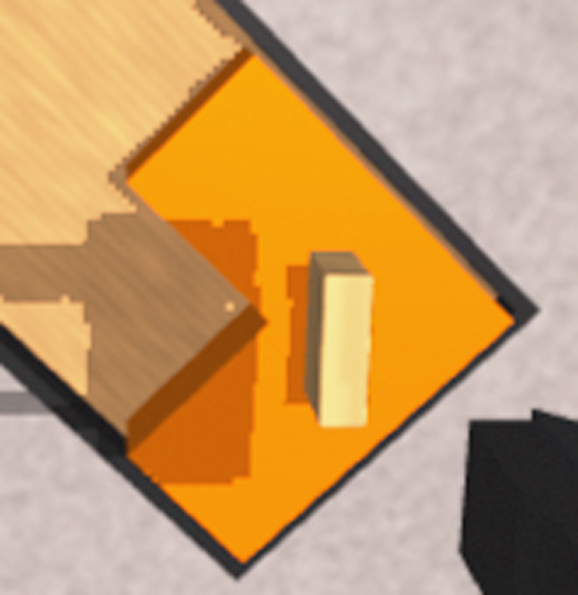

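```bash
python3 - <<'E'
from h import *
np.set_printoptions(precision=1,suppress=True)
t=load("w3")
pt=np.r_[uncrop([(362,34),(16,421)],195,70,4),uncrop([(238,579),(541,310)],295,160,3.5)]
T=fit2d([(110,-59),(110,59),(-110,59),(-110,-59)],back(t,pt,20)); print("tray",T)
po=uncrop([(515,320),(257,52),(130,180),(268,322),(128,453),(240,564)],295,160,3.5)
O=fit2d([(-35,-35),(65,-35),(65,11),(11,11),(11,65),(-35,65)],back(t,po,36)); print("orange",O)
a=T[1]; Rt=np.array([[np.cos(a),-np.sin(a)],[np.sin(a),np.cos(a)]])
print("orange in tray",(O[0]-T[0])@Rt, O[1]-a)
print("blue target",T[0]+Rt@[14,15],"green",T[0]+Rt@[77,0])
E
```

```text
tray (array([527. ,  27.9]), np.float64(0.8244916202764423), array([[-0.7, -0. ],
       [ 0.2, -0.3],
       [ 0.5, -0. ],
       [-0.1,  0.4]]))
orange (array([495.1, -30.4]), np.float64(0.8172404737424168), array([[ 0.4, -0.3],
       [ 0.4,  0.2],
       [ 0.1, -0.5],
       [-0.2,  0.6],
       [ 0.2, -0.4],
       [-0.9,  0.4]]))
orange in tray [-64.4 -16.2] -0.007251146534025477
blue target [525.4  48.3] green [579.2  84.4]
```

```bash
python3 - <<'E'
from h import *
plan([467,266,200],-0.943)
E
```

```text
TCP [527.   30.1 213.7] yaw_y -1.5360 xaxis [ 4.e-04 -1.e-04 -1.e+00] q7 -1.69 w 88.0 F [0.8 0.5 0.1] t 4.35
shift tool total (scaled) [ 0.0274 -0.4756  0.1035]
yaw change 0.5930 -> roll total (tool x down => -) -0.1888, rows>=4.0
```

{"op": "step_arm", "data": {
  "plan": [
    {"xyz": [0.004,-0.06,0.012],"roll": 0},
    {"xyz": [0.004,-0.07,0.015],"roll": 0},
    {"xyz": [0.004,-0.07,0.015],"roll": 0},
    {"xyz": [0.004,-0.07,0.015],"roll": 0},
    {"xyz": [0.004,-0.07,0.015],"roll": 0},
    {"xyz": [0.004,-0.07,0.015],"roll": 0},
    {"xyz": [0.004,-0.066,0.016],"roll": 0}
  ]
}}

```text
clock: 5.05
tool_pos: [466.3, 267.9, 199.6]
eef_rot: [0.013, 0.707, 0.013, -0.707]
force: [-0.6, -0.2, 0.8]
width: 87.9
```

{"op": "step_arm", "data": {
  "plan": [
    {"xyz": [0,0,0],"roll": -0.04},
    {"xyz": [0,0,0],"roll": -0.04},
    {"xyz": [0,0,0],"roll": -0.04},
    {"xyz": [0,0,0],"roll": -0.04},
    {"xyz": [0,0,0],"roll": -0.029},
    {"xyz": [0,0,0],"roll": 0},
    {"xyz": [0,0,0],"roll": 0},
    {"xyz": [0,0,0],"roll": 0}
  ]
}}

```text
clock: 5.85
tool_pos: [466.8, 266.1, 199.6]
eef_rot: [0.219, 0.673, 0.218, -0.672]
force: [0.5, -0.2, -0.4]
width: 88.2
```

```bash
python3 - <<'E'
from h import *
plan([467,266,200],-0.943)
f=wgrab("w4"); crop(f,230,90,200,150,4,"w4a.png")
E
```

```text
TCP [466.8 266.1 199.6] yaw_y -0.9426 xaxis [ 1.e-04 -2.e-04 -1.e+00] q7 -1.68 w 88.2 F [ 0.5 -0.2 -0.4] t 5.85
shift tool total (scaled) [-0.0009  0.0005 -0.0002]
yaw change -0.0004 -> roll total (tool x down => -) 0.0001, rows>=0.0
```

View pics/w4.png

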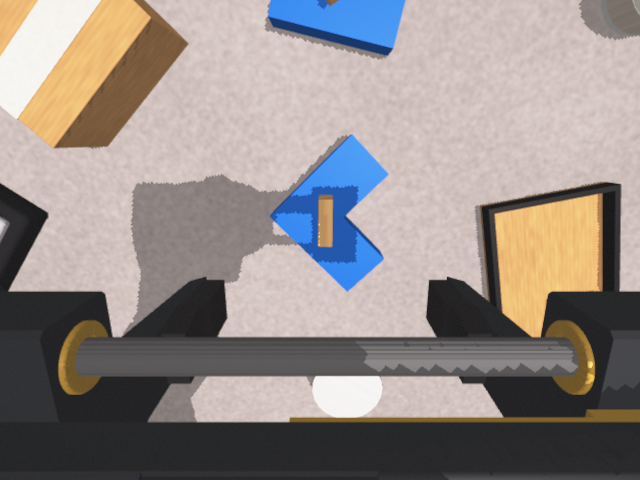

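View pics/w4a.png

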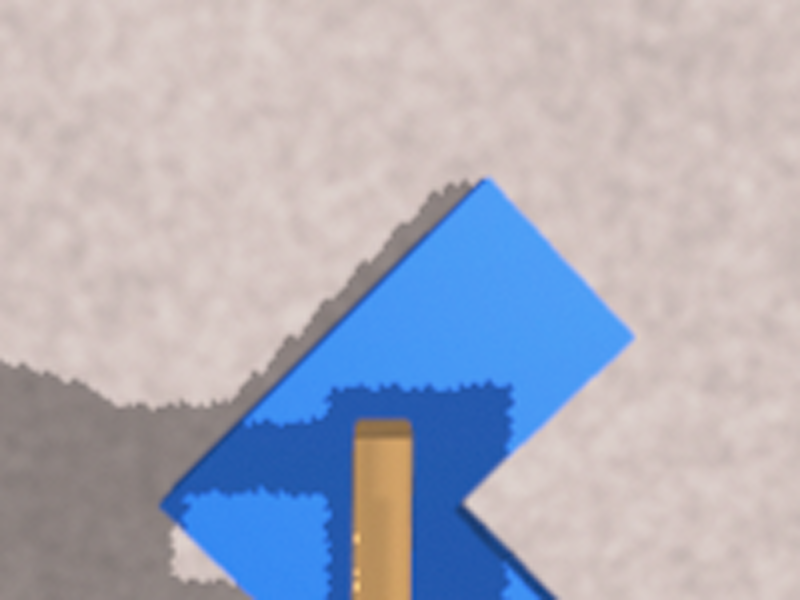

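```bash
python3 - <<'E'
from h import *
f=load("w4"); crop(f,260,185,150,115,5,"w4b.png")
E
```

```text
(no output)
```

View pics/w4b.png

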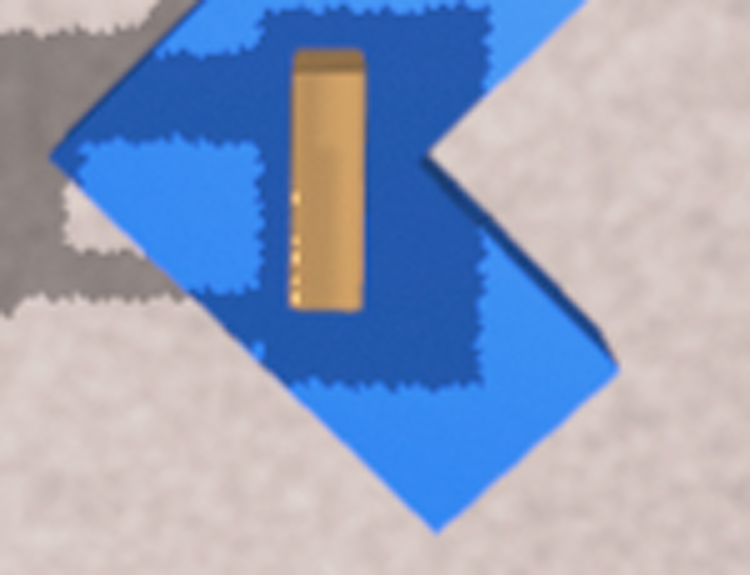

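```bash
python3 - <<'E'
from h import *
np.set_printoptions(precision=1,suppress=True)
t=load("w4")
p=np.r_[uncrop([(162,503),(488,178),(634,337)],230,90,4),uncrop([(428,158),(618,370),(437,533)],260,185,5)]
# upper arm = +y?  lower arm = x
B=fit2d([(-35,-35),(-35,65),(11,65),(11,11),(65,11),(65,-35)],back(t,p,32)); print("blue",B)
bt=back(t,uncrop([(293,72),(365,72),(363,311),(290,311)],260,185,5),58); print("bar",bt.mean(0)); print(bt)
plan([*B[0],38],B[1]+np.pi/4); plan([*bt.mean(0)[:2],38])
E
```

```text
blue (array([467.6, 266.4]), np.float64(-1.7439787414312231), array([[ 0.6, -0.3],
       [-0.8,  0.2],
       [-0.6,  0.6],
       [ 1.4, -1.1],
       [-0.5,  0.5],
       [-0.2,  0.1]]))
bar [467.2 266.5  58. ]
[[480.1 282.7  58. ]
 [486.8 273.4  58. ]
 [454.5 250.1  58. ]
 [447.4 259.9  58. ]]
TCP [466.7 266.2 199.6] yaw_y -0.9421 xaxis [ 0. -0. -1.] q7 -1.68 w 88.3 F [-0.4  0.4 -0.6] t 5.90
shift tool total (scaled) [ 0.3  0.  -0. ]
yaw change -0.0165 -> roll total (tool x down => -) 0.0052, rows>=0.1
TCP [466.7 266.2 199.6] yaw_y -0.9421 xaxis [ 0. -0. -1.] q7 -1.68 w 88.3 F [-0.4  0.4 -0.6] t 5.90
shift tool total (scaled) [ 0.3 -0.  -0. ]
```

{"op": "step_arm", "data": {
  "plan": [
    {"xyz": [0.07,0,0],"roll": 0.005},
    {"xyz": [0.08,0,0],"roll": 0},
    {"xyz": [0.08,0,0],"roll": 0},
    {"xyz": [0.06,0,0],"roll": 0},
    {"xyz": [0.034,0,0],"roll": 0},
    {"xyz": [0,0,0],"roll": 0},
    {"xyz": [0,0,0],"roll": 0}
  ]
}}

```text
clock: 6.6
tool_pos: [466.9, 266.3, 37.8]
eef_rot: [0.214, 0.674, 0.214, -0.674]
force: [0.4, -1.0, -0.8]
width: 87.9
```

{"op": "step_arm", "data": {
  "plan": [
    {"xyz": [0,0,0],"roll": 0},
    {"xyz": [0,0,0],"roll": 0},
    {"xyz": [0,0,0],"roll": 0},
    {"xyz": [0,0,0],"roll": 0},
    {"xyz": [0,0,0],"roll": 0},
    {"xyz": [0,0,0],"roll": 0},
    {"xyz": [0,0,0],"roll": 0},
    {"xyz": [0,0,0],"roll": 0}
  ],
  "jaw": 1
}}

```text
clock: 7.4
tool_pos: [466.7, 266.1, 37.5]
eef_rot: [-0.214, -0.674, -0.214, 0.674]
force: [-0.1, 0.5, 0.7]
width: 26.2
```

{"op": "step_arm", "data": {
  "plan": [
    {"xyz": [-0.02,0,0],"roll": 0},
    {"xyz": [-0.06,0,0],"roll": 0},
    {"xyz": [-0.06,0,0],"roll": 0},
    {"xyz": [-0.06,0,0],"roll": 0},
    {"xyz": [-0.04,0,0],"roll": 0},
    {"xyz": [0,0,0],"roll": 0},
    {"xyz": [0,0,0],"roll": 0}
  ]
}}

```text
clock: 8.1
tool_pos: [466.7, 266.1, 157.9]
eef_rot: [0.214, 0.674, 0.214, -0.674]
force: [0.3, 0.2, 0.3]
width: 0.6
```

```bash
python3 - <<'E'
from h import *
wgrab("w5")
plan([525.4,48.3,160],0.8245+np.pi+np.pi/4)
E
```

```text
TCP [466.3 265.8 157.2] yaw_y -0.9564 xaxis [-7.e-04 -7.e-04 -1.e+00] q7 -1.71 w 0.7 F [ 0.1 -0.5  0.3] t 8.15
shift tool total (scaled) [-0.0054  0.4236  0.1542]
yaw change -0.5753 -> roll total (tool x down => -) 0.1831, rows>=3.8
```

View pics/w5.png

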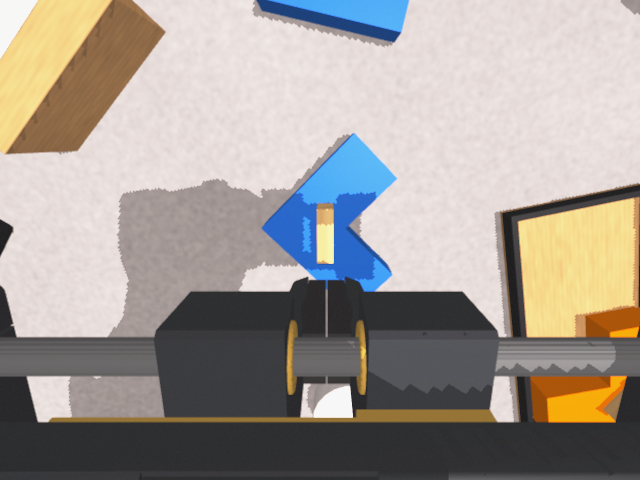

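The fingers hadn't finished closing (26 mm at lift), so I missed the bar. The box looks unmoved, with its bar at (325,235). I'll open part-way and retry with a longer close.

{"op": "step_arm", "data": {
  "plan": [
    {"xyz": [0,0,0],"roll": 0},
    {"xyz": [0,0,0],"roll": 0},
    {"xyz": [0,0,0],"roll": 0},
    {"xyz": [0,0,0],"roll": 0},
    {"xyz": [0.06,0,0],"roll": 0},
    {"xyz": [0.08,0,0],"roll": 0},
    {"xyz": [0.07,0,0],"roll": 0},
    {"xyz": [0.03,0,0],"roll": 0},
    {"xyz": [0,0,0],"roll": 0}
  ],
  "jaw": 0.5
}}

```text
clock: 9.05
tool_pos: [465.3, 265.4, 35.3]
eef_rot: [-0.214, -0.672, -0.213, 0.676]
force: [-0.5, 0.4, -0.3]
width: 44.0
```

{"op": "step_arm", "data": {
  "plan": [
    {"xyz": [0,0,0],"roll": 0},
    {"xyz": [0,0,0],"roll": 0},
    {"xyz": [0,0,0],"roll": 0},
    {"xyz": [0,0,0],"roll": 0},
    {"xyz": [0,0,0],"roll": 0},
    {"xyz": [0,0,0],"roll": 0},
    {"xyz": [0,0,0],"roll": 0},
    {"xyz": [0,0,0],"roll": 0}
  ],
  "jaw": 1
}}

```text
clock: 9.85
tool_pos: [467.1, 266.6, 38.4]
eef_rot: [0.214, 0.674, 0.214, -0.673]
force: [-1.3, -0.4, 5.6]
width: 11.7
```

{"op": "step_arm", "data": {
  "plan": [
    {"xyz": [-0.02,0,0],"roll": 0},
    {"xyz": [-0.05,0,0],"roll": 0},
    {"xyz": [-0.06,0,0],"roll": 0},
    {"xyz": [-0.06,0,0],"roll": 0},
    {"xyz": [0,0,0],"roll": 0},
    {"xyz": [0,0,0],"roll": 0}
  ],
  "jaw": 1
}}

```text
clock: 10.45
tool_pos: [466.7, 266.0, 132.9]
eef_rot: [0.214, 0.674, 0.214, -0.674]
force: [-0.6, -0.3, -2.4]
width: 11.7
```

```bash
python3 - <<'E'
from h import *
f=wgrab("w6"); crop(f,250,120,160,120,5,"w6a.png")
a=0.8245; Rt=np.array([[np.cos(a),-np.sin(a)],[np.sin(a),np.cos(a)]])
plan([*(np.array([527.,27.9])+Rt@[15,15]),135],a+np.pi+np.pi/4)
E
```

```text
TCP [466.1 265.6 132. ] yaw_y -0.9565 xaxis [-1.1e-03 -9.0e-04 -1.0e+00] q7 -1.72 w 11.8 F [-0.9  0.9 -2. ] t 10.50
shift tool total (scaled) [-0.0057  0.4231  0.1515]
yaw change -0.5752 -> roll total (tool x down => -) 0.1831, rows>=3.8
```

View pics/w6.png

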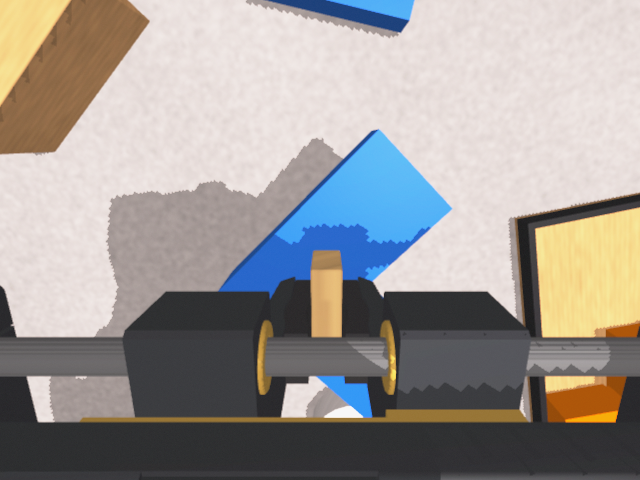

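```bash
python3 - <<'E'
from h import *
np.set_printoptions(precision=2,suppress=True)
t=load("w6"); crop(t,330,110,140,110,5,"w6a.png")
for z in (126,):
    P=back(t,[(379,130),(452,208)],z); print(P, np.linalg.norm(P[1]-P[0]))
    B=fit2d([(-35,65),(11,65)],P); print(B, t["state"]["tool_pos"])
E
```

```text
[[536.68 288.34 126.  ]
 [529.21 243.37 126.  ]] 45.58620001055065
(array([466.86, 264.67]), np.float64(-1.7354674855840584), array([[-0.03, -0.2 ],
       [ 0.03,  0.2 ]])) [466.73 265.98 132.91]
```

View pics/w6a.png

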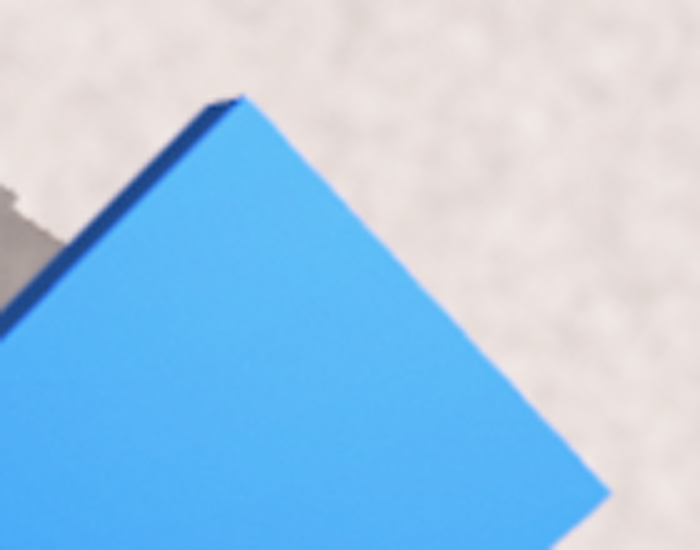

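{"op": "step_arm", "data": {
  "plan": [
    {"xyz": [0,0.04,0.0135],"roll": 0},
    {"xyz": [0,0.058,0.021],"roll": 0},
    {"xyz": [0,0.058,0.021],"roll": 0},
    {"xyz": [0,0.058,0.021],"roll": 0},
    {"xyz": [0,0.058,0.021],"roll": 0},
    {"xyz": [0,0.058,0.021],"roll": 0},
    {"xyz": [0,0.053,0.019],"roll": 0},
    {"xyz": [0,0.04,0.014],"roll": 0}
  ],
  "jaw": 1
}}

```text
clock: 11.3
tool_pos: [525.8, 47.0, 130.8]
eef_rot: [-0.213, -0.673, -0.213, 0.676]
force: [0.1, 0.2, -1.9]
width: 11.8
```

{"op": "step_arm", "data": {
  "plan": [
    {"xyz": [0,0,0],"roll": 0.03},
    {"xyz": [0,0,0],"roll": 0.04},
    {"xyz": [0,0,0],"roll": 0.04},
    {"xyz": [0,0,0],"roll": 0.04},
    {"xyz": [0,0,0],"roll": 0.033},
    {"xyz": [0,0,0],"roll": 0},
    {"xyz": [0,0,0],"roll": 0},
    {"xyz": [0,0,0],"roll": 0}
  ]
}}

```text
clock: 12.1
tool_pos: [526.3, 49.6, 131.9]
eef_rot: [-0.015, -0.707, -0.015, 0.707]
force: [0.2, -0.6, -1.9]
width: 11.5
```

```bash
python3 - <<'E'
from h import *
f=wgrab("w7"); 
a=0.8245; Rt=np.array([[np.cos(a),-np.sin(a)],[np.sin(a),np.cos(a)]])
plan([*(np.array([527.,27.9])+Rt@[15,15]),55],a+np.pi+np.pi/4)
E
```

```text
TCP [526.4  49.6 132.1] yaw_y -1.5299 xaxis [-9.e-04 -1.e-04 -1.e+00] q7 -1.75 w 11.8 F [-1.1 -0.2 -2.6] t 12.15
shift tool total (scaled) [0.1543 0.001  0.0005]
yaw change -0.0018 -> roll total (tool x down => -) 0.0006, rows>=0.0
```

View pics/w7.png

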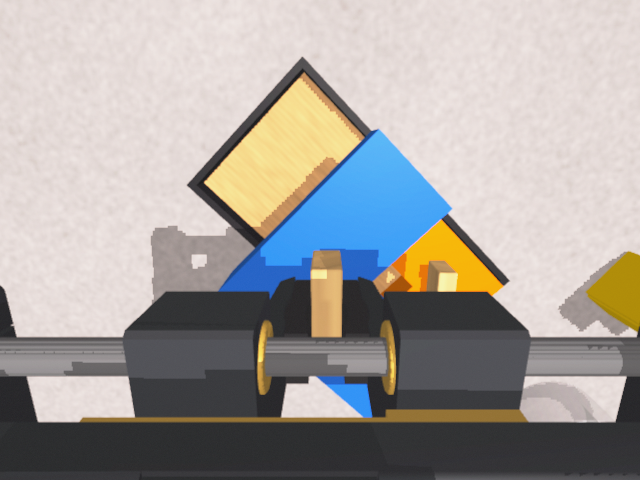

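```bash
python3 - <<'E'
from h import *
t=load("w7"); crop(t,180,50,160,150,4,"w7a.png"); crop(t,360,120,160,180,3.3,"w7b.png")
E
```

```text
(no output)
```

View pics/w7a.png

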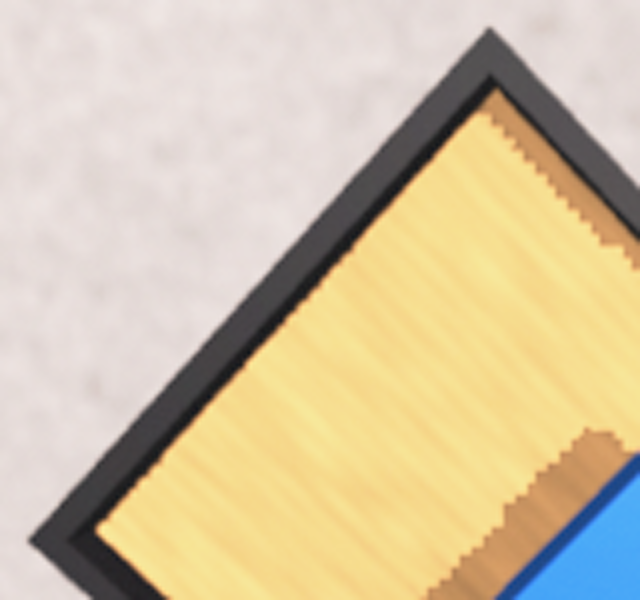

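View pics/w7b.png

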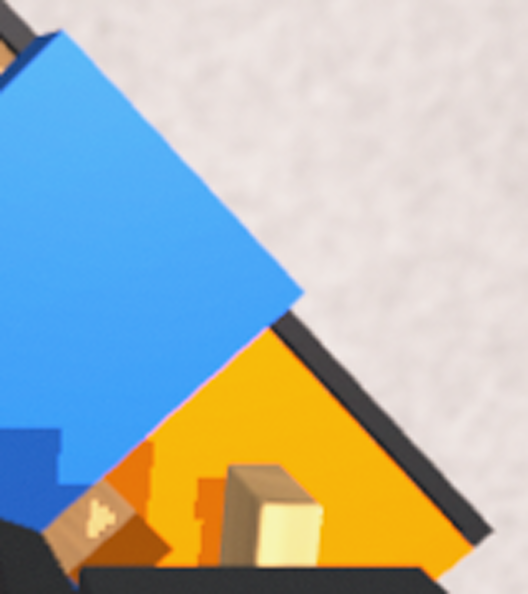

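```bash
python3 - <<'E'
from h import *
np.set_printoptions(precision=2,suppress=True)
t=load("w7")
p=np.r_[uncrop([(489,28),(30,540)],180,50,4),uncrop([(492,530)],360,120,3.3)]
T=fit2d([(110,-59),(110,59),(-110,-59)],back(t,p,20)); print("tray",T)
pb=uncrop([(62,31),(303,292)],360,120,3.3)
for z in (125,127):
  P=back(t,pb,z); B=fit2d([(-35,65),(11,65)],P); print(B,t["state"]["tool_pos"])
  a=T[1]; Rt=np.array([[np.cos(a),-np.sin(a)],[np.sin(a),np.cos(a)]])
  print("blue corners in tray",(P[:,:2]-T[0])@Rt)
E
```

```text
tray (array([526.58,  28.34]), np.float64(0.8236181809060961), array([[-0.36,  0.17],
       [ 0.17, -0.69],
       [ 0.2 ,  0.52]]))
(array([526.57,  48.71]), np.float64(-2.3145619312725607), array([[-0.04, -0.04],
       [ 0.04,  0.04]])) [526.31  49.63 131.94]
blue corners in tray [[ 50.11 -51.03]
 [  4.22 -51.18]]
(array([526.71,  49.21]), np.float64(-2.31456193127256), array([[-0.24, -0.26],
       [ 0.24,  0.26]])) [526.31  49.63 131.94]
blue corners in tray [[ 50.27 -50.79]
 [  4.98 -50.95]]
```

Blue sits at tray x≈15, y≈14, which is centred in its gaps, so I'll lower it.

{"op": "step_arm", "data": {
  "plan": [
    {"xyz": [0.04,0,0],"roll": 0},
    {"xyz": [0.04,0,0],"roll": 0},
    {"xyz": [0.02,0,0],"roll": 0},
    {"xyz": [0.02,0,0],"roll": 0},
    {"xyz": [0.02,0,0],"roll": 0},
    {"xyz": [0.015,0,0],"roll": 0},
    {"xyz": [0.01,0,0],"roll": 0},
    {"xyz": [0.005,0,0],"roll": 0},
    {"xyz": [0.005,0,0],"roll": 0},
    {"xyz": [0,0,0],"roll": 0}
  ],
  "jaw": 1
}}

```text
clock: 13.15
tool_pos: [526.8, 49.7, 45.0]
eef_rot: [0.014, 0.707, 0.014, -0.707]
force: [0.5, -0.3, -1.7]
width: 11.6
```

{"op": "step_arm", "data": {
  "plan": [
    {"xyz": [0.004,0,0],"roll": 0},
    {"xyz": [0.003,0,0],"roll": 0},
    {"xyz": [0,0,0],"roll": 0},
    {"xyz": [0,0,0],"roll": 0}
  ],
  "jaw": 1
}}

```text
clock: 13.55
tool_pos: [527.0, 49.7, 42.4]
eef_rot: [0.014, 0.707, 0.014, -0.707]
force: [-0.6, -0.5, 4.0]
width: 11.5
```

It has touched the floor at the expected height, so I'll release and lift.

{"op": "step_arm", "data": {
  "plan": [
    {"xyz": [0,0,0],"roll": 0},
    {"xyz": [0,0,0],"roll": 0},
    {"xyz": [0,0,0],"roll": 0},
    {"xyz": [0,0,0],"roll": 0},
    {"xyz": [-0.04,0,0],"roll": 0},
    {"xyz": [-0.08,0,0],"roll": 0},
    {"xyz": [-0.09,0,0],"roll": 0},
    {"xyz": [-0.09,0,0],"roll": 0},
    {"xyz": [-0.04,0,0],"roll": 0},
    {"xyz": [0,0,0],"roll": 0}
  ],
  "jaw": 0.55
}}

```text
clock: 14.55
tool_pos: [528.8, 49.9, 214.7]
eef_rot: [0.014, 0.709, 0.014, -0.705]
force: [0.1, 0.4, -0.8]
width: 40.0
```

```bash
python3 - <<'E'
from h import *
f=wgrab("w8"); crop(f,180,60,290,250,2.4,"w8a.png")
plan([508,-330,205],-0.33)
E
```

```text
TCP [527.5  49.7 212.7] yaw_y -1.5315 xaxis [ 3.e-03  4.e-04 -1.e+00] q7 -1.74 w 39.7 F [ 0.2 -0.8  0.3] t 14.60
shift tool total (scaled) [0.0151 0.7573 0.0688]
yaw change 1.2015 -> roll total (tool x down => -) -0.3824, rows>=8.0
```

View pics/w8a.png

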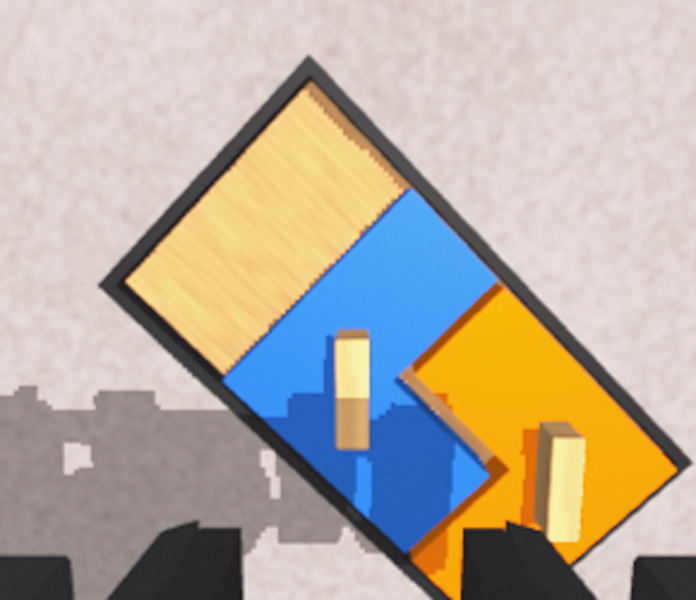

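Blue is seated, with its lid between the orange box and crop (224,380)/(412,188). Next I'll measure the remaining slot and the green box.

```bash
python3 - <<'E'
from h import *
np.set_printoptions(precision=2,suppress=True)
t=load("w8"); u=lambda l:uncrop(l,180,60,2.4)
T=fit2d([(110,-59),(110,59),(-110,-59)],back(t,u([(308,56),(99,286),(691,462)]),20)); print("tray",T)
a=T[1]; Rt=np.array([[np.cos(a),-np.sin(a)],[np.sin(a),np.cos(a)]])
P=back(t,u([(412,187),(223,380),(501,285)]),36); print("blue in tray",(P[:,:2]-T[0])@Rt)
g=load("top2"); pg=uncrop([(471,58),(576,95),(510,292),(401,268)],400,240,5.5)
G=fit2d([(50,24),(50,-24),(-50,-24),(-50,24)],back(g,pg,32)); print("green",G)
d=R.from_euler('z',G[1]).apply([1,0,0]); 
plan([*G[0],200],G[1])
E
```

```text
tray (array([526.44,  28.33]), np.float64(0.8250313270828871), array([[-0.42,  0.06],
       [ 0.07, -0.96],
       [ 0.35,  0.9 ]]))
blue in tray [[ 50.5  -52.53]
 [ 50.53  47.58]
 [  2.01 -51.48]]
green (array([ 511.69, -331.28]), np.float64(-0.3097891014331696), array([[-0.75,  0.78],
       [-1.8 , -1.35],
       [ 3.76, -1.56],
       [-1.2 ,  2.13]]))
TCP [527.5  49.7 212.7] yaw_y -1.5315 xaxis [ 0.  0. -1.] q7 -1.74 w 39.7 F [ 0.2 -0.8  0.3] t 14.60
shift tool total (scaled) [0.03 0.76 0.06]
yaw change 1.2217 -> roll total (tool x down => -) -0.3889, rows>=8.1
```

{"op": "step_arm", "data": {
  "plan": [
    {"xyz": [0.003,0.07,0.006],"roll": 0},
    {"xyz": [0.003,0.09,0.007],"roll": 0},
    {"xyz": [0.003,0.09,0.007],"roll": 0},
    {"xyz": [0.003,0.09,0.007],"roll": 0},
    {"xyz": [0.003,0.09,0.007],"roll": 0},
    {"xyz": [0.003,0.09,0.007],"roll": 0},
    {"xyz": [0.003,0.09,0.007],"roll": 0},
    {"xyz": [0.003,0.09,0.007],"roll": 0},
    {"xyz": [0.003,0.06,0.006],"roll": 0}
  ]
}}

```text
clock: 15.5
tool_pos: [509.1, -334.9, 195.8]
eef_rot: [-0.013, -0.706, -0.013, 0.708]
force: [0.7, 0.4, -0.2]
width: 39.6
```

{"op": "step_arm", "data": {
  "plan": [
    {"xyz": [0,0,0],"roll": -0.045},
    {"xyz": [0,0,0],"roll": -0.045},
    {"xyz": [0,0,0],"roll": -0.045},
    {"xyz": [0,0,0],"roll": -0.045},
    {"xyz": [0,0,0],"roll": -0.045},
    {"xyz": [0,0,0],"roll": -0.045},
    {"xyz": [0,0,0],"roll": -0.045},
    {"xyz": [0,0,0],"roll": -0.045},
    {"xyz": [0,0,0],"roll": -0.029},
    {"xyz": [0,0,0],"roll": 0}
  ]
}}

```text
clock: 16.5
tool_pos: [510.2, -330.6, 195.9]
eef_rot: [-0.416, -0.571, -0.418, 0.571]
force: [0.0, 0.2, 0.9]
width: 39.4
```

{"op": "step_arm", "data": {
  "plan": [
    {"xyz": [0,0,0],"roll": 0},
    {"xyz": [0,0,0],"roll": 0}
  ]
}}

```text
clock: 16.7
tool_pos: [510.9, -331.0, 197.3]
eef_rot: [-0.416, -0.571, -0.417, 0.572]
force: [0.5, -0.3, 0.3]
width: 39.6
```

```bash
python3 - <<'E'
from h import *
f=wgrab("w9"); crop(f,250,120,160,160,3.7,"w9a.png")
plan([511.7,-331.3,200],-0.31)
E
```

```text
TCP [ 511.1 -331.   197.6] yaw_y -0.3102 xaxis [-7.e-04  3.e-04 -1.e+00] q7 -0.18 w 39.8 F [ 0.4 -0.2 -0. ] t 16.75
shift tool total (scaled) [-0.0048  0.0013  0.0002]
yaw change 0.0002 -> roll total (tool x down => -) -0.0001, rows>=0.0
```

View pics/w9a.png

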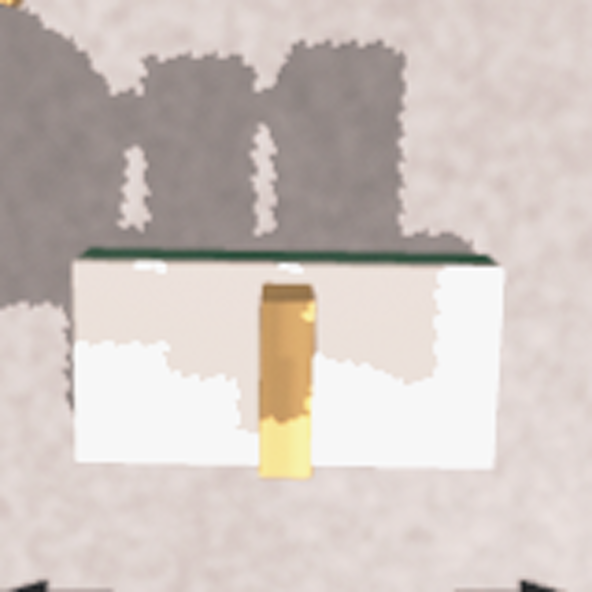

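```bash
python3 - <<'E'
from h import *
t=load("w9"); u=lambda l:uncrop(l,250,120,3.7); np.set_printoptions(precision=2,suppress=True)
P=back(t,u([(74,258),(502,266),(496,469),(75,462)]),32);G=fit2d([(-50,24),(50,24),(50,-24),(-50,-24)],P); print(G)
bt=back(t,u([(261,300),(315,300),(311,479),(260,478)]),58); print("bar",bt.mean(0))
np.set_printoptions(precision=4)
plan([*G[0],38],G[1])
E
```

```text
(array([ 511.4 , -331.94]), np.float64(-0.3280340067678292), array([[ 0.39,  0.63],
       [-0.23,  0.64],
       [ 0.78, -0.96],
       [-0.94, -0.31]]))
bar [ 511.32 -331.9    58.  ]
TCP [ 511.1 -331.   197.6] yaw_y -0.3102 xaxis [-0.0007  0.0003 -1.    ] q7 -0.18 w 39.8 F [ 0.4 -0.2 -0. ] t 16.75
shift tool total (scaled) [0.3192 0.0013 0.0016]
yaw change -0.0178 -> roll total (tool x down => -) 0.0057, rows>=0.1
```

{"op": "step_arm", "data": {
  "plan": [
    {"xyz": [0.06,0.001,0.002],"roll": 0.006},
    {"xyz": [0.08,0,0],"roll": 0},
    {"xyz": [0.08,0,0],"roll": 0},
    {"xyz": [0.06,0,0],"roll": 0},
    {"xyz": [0.039,0,0],"roll": 0},
    {"xyz": [0,0,0],"roll": 0},
    {"xyz": [0,0,0],"roll": 0}
  ]
}}

```text
clock: 17.45
tool_pos: [511.8, -332.2, 38.9]
eef_rot: [0.412, 0.575, 0.412, -0.575]
force: [0.4, 0.6, 0.2]
width: 40.0
```

{"op": "step_arm", "data": {
  "plan": [
    {"xyz": [0,0,0],"roll": 0},
    {"xyz": [0,0,0],"roll": 0},
    {"xyz": [0,0,0],"roll": 0},
    {"xyz": [0,0,0],"roll": 0},
    {"xyz": [0,0,0],"roll": 0},
    {"xyz": [0,0,0],"roll": 0},
    {"xyz": [0,0,0],"roll": 0},
    {"xyz": [0,0,0],"roll": 0}
  ],
  "jaw": 1
}}

```text
clock: 18.25
tool_pos: [511.6, -332.6, 39.4]
eef_rot: [-0.412, -0.575, -0.411, 0.575]
force: [-1.6, 0.2, 6.8]
width: 11.8
```

{"op": "step_arm", "data": {
  "plan": [
    {"xyz": [-0.02,0,0],"roll": 0},
    {"xyz": [-0.05,0,0],"roll": 0},
    {"xyz": [-0.07,0,0],"roll": 0},
    {"xyz": [-0.07,0,0],"roll": 0},
    {"xyz": [-0.06,0,0],"roll": 0},
    {"xyz": [-0.02,0,0],"roll": 0},
    {"xyz": [0,0,0],"roll": 0}
  ],
  "jaw": 1
}}

```text
clock: 18.95
tool_pos: [512.0, -332.7, 184.8]
eef_rot: [0.412, 0.575, 0.411, -0.575]
force: [-0.2, -0.2, -1.9]
width: 11.7
```

```bash
python3 - <<'E'
from h import *
a=0.8245; Rt=np.array([[np.cos(a),-np.sin(a)],[np.sin(a),np.cos(a)]]); print(np.array([526.6,28.3])+Rt@[77.7,0])
plan([*(np.array([526.6,28.3])+Rt@[77.7,0]),160],a+np.pi/2)
E
```

```text
[579.35240682  85.34799361]
TCP [ 512.  -332.7  184.8] yaw_y -0.3283 xaxis [ 0.0023 -0.0013 -1.    ] q7 -0.21 w 11.7 F [-0.2 -0.2 -1.9] t 18.95
shift tool total (scaled) [ 0.0487 -0.1422 -0.8349]
yaw change -0.4180 -> roll total (tool x down => -) 0.1331, rows>=2.8
```

{"op": "step_arm", "data": {
  "plan": [
    {"xyz": [0,-0.009,-0.055],"roll": 0},
    {"xyz": [0,-0.015,-0.09],"roll": 0},
    {"xyz": [0,-0.015,-0.09],"roll": 0},
    {"xyz": [0,-0.015,-0.09],"roll": 0},
    {"xyz": [0,-0.015,-0.09],"roll": 0},
    {"xyz": [0,-0.015,-0.09],"roll": 0},
    {"xyz": [0,-0.015,-0.09],"roll": 0},
    {"xyz": [0,-0.015,-0.09],"roll": 0},
    {"xyz": [0,-0.016,-0.09],"roll": 0},
    {"xyz": [0,-0.012,-0.06],"roll": 0}
  ],
  "jaw": 1
}}

```text
clock: 19.95
tool_pos: [577.6, 90.1, 181.6]
eef_rot: [-0.412, -0.574, -0.414, 0.575]
force: [1.0, 0.6, -2.4]
width: 11.6
```

{"op": "step_arm", "data": {
  "plan": [
    {"xyz": [0,0,0],"roll": 0.03},
    {"xyz": [0,0,0],"roll": 0.04},
    {"xyz": [0.03,0,0],"roll": 0.04},
    {"xyz": [0.04,0,0],"roll": 0.023},
    {"xyz": [0.03,0,0],"roll": 0},
    {"xyz": [0,0,0],"roll": 0},
    {"xyz": [0,0,0],"roll": 0},
    {"xyz": [0,0,0],"roll": 0}
  ]
}}

```text
clock: 20.75
tool_pos: [578.9, 85.8, 133.7]
eef_rot: [0.283, 0.648, 0.283, -0.648]
force: [1.9, -0.1, -2.1]
width: 11.4
```

```bash
python3 - <<'E'
from h import *
a=0.8245
f=wgrab("w10")
plan([579.35,85.35,130],a+np.pi/2)
E
```

```text
TCP [579.1  85.8 134. ] yaw_y -0.7460 xaxis [ 9.e-04  2.e-04 -1.e+00] q7 -1.23 w 11.6 F [-0.6 -0.7 -1.6] t 20.80
shift tool total (scaled) [0.008  0.0009 0.0004]
yaw change -0.0003 -> roll total (tool x down => -) 0.0001, rows>=0.0
```

View pics/w10.png

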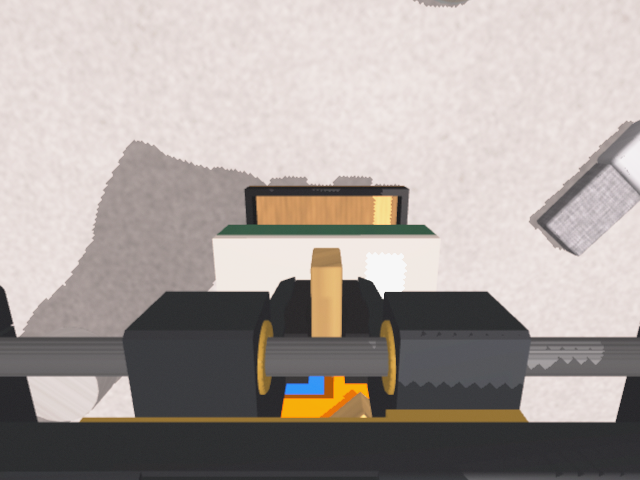

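```bash
python3 - <<'E'
from h import *
t=load("w10"); crop(t,200,175,250,75,3.2,"w10a.png")
E
```

```text
(no output)
```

View pics/w10a.png

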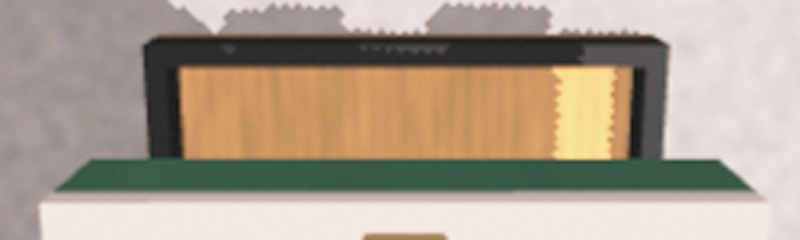

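```bash
python3 - <<'E'
from h import *
np.set_printoptions(precision=2,suppress=True)
t=load("w10"); u=lambda l:uncrop(l,200,175,3.2)
a=0.8245; Rt=np.array([[np.cos(a),-np.sin(a)],[np.sin(a),np.cos(a)]]);T0=np.array([526.6,28.3])
for n,p,z in(("rim out",[(146,44),(668,44)],20),("rim in floor",[(182,66),(632,66)],4),("rim inner top",[(180,66),(633,66)],20),("lid",[(41,201),(767,200)],127.5)):
    print(n,(back(t,u(p),z)[:,:2]-T0)@Rt)
print((t["state"]["tool_pos"][:2]-T0)@Rt)
E
```

```text
rim out [[110.2   57.94]
 [110.15 -58.81]]
rim in floor [[102.88  53.21]
 [102.83 -54.17]]
rim inner top [[105.26  50.59]
 [105.21 -51.23]]
lid [[102.86  49.64]
 [102.95 -49.06]]
[77.73  0.6 ]
```

{"op": "step_arm", "data": {
  "plan": [
    {"xyz": [0.03,0.0012,0.0016],"roll": 0},
    {"xyz": [0.04,0,0],"roll": 0},
    {"xyz": [0.03,0,0],"roll": 0},
    {"xyz": [0.02,0,0],"roll": 0},
    {"xyz": [0.02,0,0],"roll": 0},
    {"xyz": [0.015,0,0],"roll": 0},
    {"xyz": [0.01,0,0],"roll": 0},
    {"xyz": [0.006,0,0],"roll": 0},
    {"xyz": [0.004,0,0],"roll": 0},
    {"xyz": [0,0,0],"roll": 0}
  ],
  "jaw": 1
}}

```text
clock: 21.8
tool_pos: [578.7, 84.8, 46.1]
eef_rot: [0.283, 0.648, 0.283, -0.648]
force: [0.4, -0.3, -1.0]
width: 11.4
```

{"op": "step_arm", "data": {
  "plan": [
    {"xyz": [0.004,0,0],"roll": 0},
    {"xyz": [0.003,0,0],"roll": 0},
    {"xyz": [0,0,0],"roll": 0},
    {"xyz": [0,0,0],"roll": 0}
  ],
  "jaw": 1
}}

```text
clock: 22.2
tool_pos: [579.0, 84.9, 43.3]
eef_rot: [0.284, 0.648, 0.283, -0.648]
force: [-1.8, -1.1, 6.0]
width: 11.6
```

{"op": "step_arm", "data": {
  "plan": [
    {"xyz": [0,0,0],"roll": 0},
    {"xyz": [0,0,0],"roll": 0},
    {"xyz": [0,0,0],"roll": 0},
    {"xyz": [0,0,0],"roll": 0},
    {"xyz": [-0.04,0,0],"roll": 0},
    {"xyz": [-0.08,0,0],"roll": 0},
    {"xyz": [-0.09,0,0],"roll": 0},
    {"xyz": [-0.09,0,0],"roll": 0},
    {"xyz": [-0.06,0,0],"roll": 0},
    {"xyz": [0,0,0],"roll": 0}
  ],
  "jaw": 0.55
}}

```text
clock: 23.2
tool_pos: [581.5, 85.6, 227.1]
eef_rot: [0.284, 0.651, 0.283, -0.645]
force: [0.9, -0.4, -0.2]
width: 39.6
```

{"op": "step_arm", "data": {
  "plan": [
    {"xyz": [0,0,0.09],"roll": 0},
    {"xyz": [0,0,0.09],"roll": 0},
    {"xyz": [0,0,0.02],"roll": 0},
    {"xyz": [0,0,0],"roll": 0},
    {"xyz": [0,0,0],"roll": 0}
  ]
}}

```text
clock: 23.7
tool_pos: [511.7, 12.4, 222.3]
eef_rot: [0.283, 0.648, 0.284, -0.647]
force: [-1.0, -0.1, -0.0]
width: 39.9
```

```bash
python3 - <<'E'
from h import *
from workcell import r
f=wgrab("w11")
g=r.grab_frame("side"); pickle.dump(g,open("side11.pkl","wb")); cv2.imwrite("pics/side11.png",g["img"][:,:,::-1]); crop(g,290,180,140,90,5.5,"s11.png")
plan([0,0,0])
E
```

```text
TCP [512.   13.1 222.4] yaw_y -0.7439 xaxis [ 0.0011  0.0013 -1.    ] q7 -1.11 w 39.5 F [ 0.6  0.6 -0.8] t 23.80
shift tool total (scaled) [ 0.4436 -0.7357  0.7134]
```

View pics/w11.png

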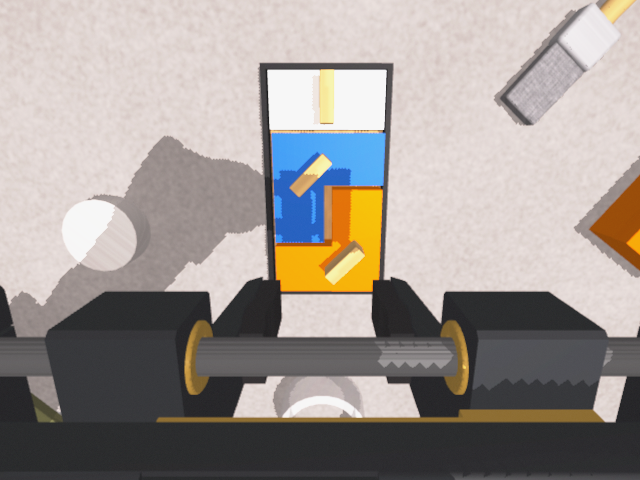

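View pics/s11.png

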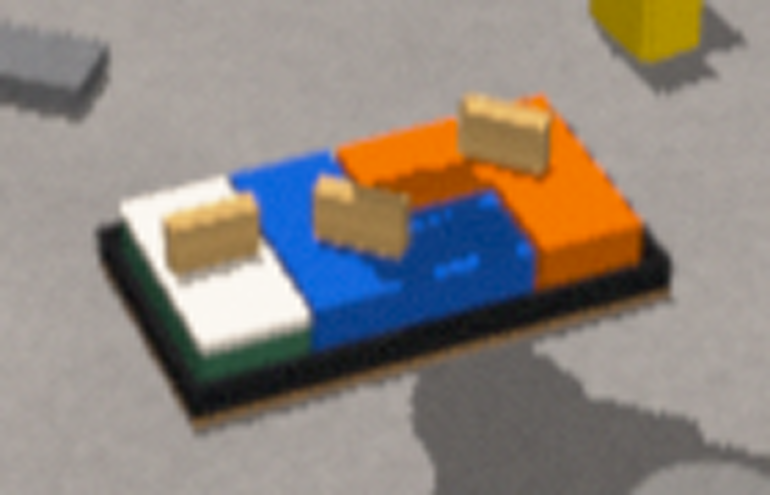

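View pics/side11.png

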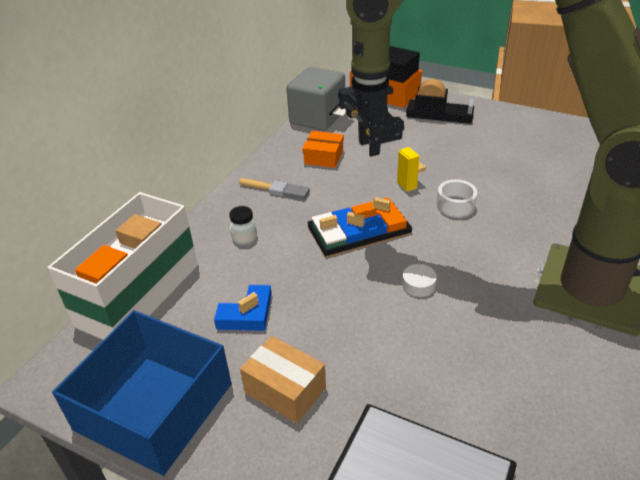

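```bash
python3 - <<'E'
from h import *
t=load("w11"); crop(t,250,55,155,100,5,"w11a.png")
E
```

```text
(no output)
```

View pics/w11a.png

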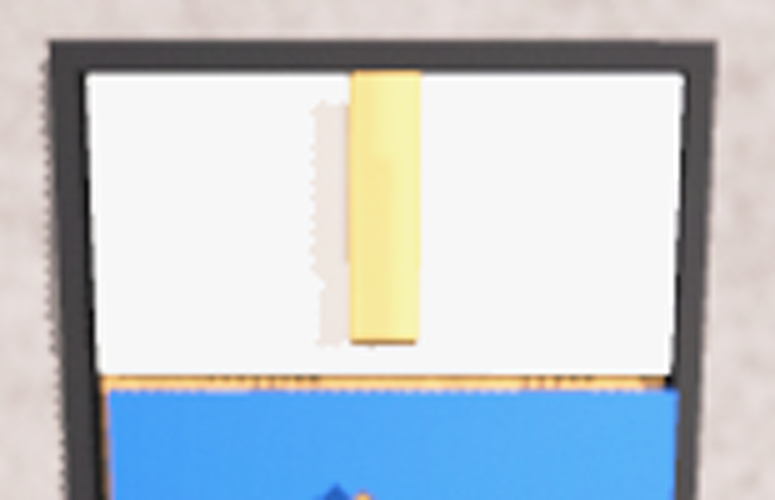

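```bash
python3 - <<'E'
from h import *
np.set_printoptions(precision=2,suppress=True)
t=load("w11"); u=lambda l:uncrop(l,250,55,5)
a=0.8245; Rt=np.array([[np.cos(a),-np.sin(a)],[np.sin(a),np.cos(a)]]);T0=np.array([526.6,28.3])
for z in(36,42):
    P=(back(t,u([(87,73),(684,73),(672,375),(100,375)]),z)[:,:2]-T0)@Rt; print(z,P,np.linalg.norm(P[0]-P[1]),np.linalg.norm(P[2]-P[3]),np.linalg.norm(P[1]-P[2]))
s=load("side11")
G=[[77.5+i*24,j*50] for i in(-1,1) for j in(-1,1)]
Wd=np.array([[*(T0+Rt@g),36] for g in G]); print("side pred crop",(proj(s,Wd)-[290,180]+.5)*5.5)
E
```

```text
36 [[101.89  49.57]
 [101.95 -51.15]
 [ 53.11 -51.18]
 [ 53.07  49.34]] 100.71324993150863 100.51843838753581 48.83310999916391
42 [[100.86  48.67]
 [100.91 -50.23]
 [ 52.96 -50.25]
 [ 52.92  48.45]] 98.89627305001322 98.70497611878396 47.95210743018371
side pred crop [[228.12 175.64]
 [314.85 312.31]
 [124.27 202.44]
 [206.34 341.8 ]]
```

```bash
python3 - <<'E'
from workcell import r
print(r.hand_in())
E
```

```text
the job is handed in; nothing more can be done
None
```

The gift set is packed and handed in at about 24 s of the allowed 67 s. I pushed the green box over so its lid was up, then placed the blue L and the green box in the tray beside the orange one and let go of both.

- **Blue box:** I took the nearer of the two blue Ls. My first grasp missed because I lifted before the fingers had closed. The box did not move, and the second try held. Just after I let go it read about x 15.5, y 12.5 mm in the tray. It touched down at the expected height.
- **Green box:** it lies at about x 77.5, y −1 mm in the tray and also touched down at the expected height. Its lid measured close to 100 × 48 mm at the height it should have when seated. That fits it lying flat, 2 to 3 mm clear of the blue box and of the end wall.
- **Other things:** in the last side picture all three lids look level inside the rim. The other things on the table look unmoved, and the gripper is open and well above the tray.
- **Disagreements:** the side camera put the green box's near corners about 2 pixels (roughly 3 mm) lower in the picture than I predicted, while its far corners matched. The two post-release readings of blue's y differed by about 1 mm. The side difference is near the 2 mm calibration error and on the low side, so I saw no sign of a box sitting high, and I did not correct either.

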